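# Clear a jammed insulator tube

### The job

A ceramic insulator is wedged in the outlet of the clear tube on the tilting stand. Push the leaning tube over until it stands fully upright against its stop, then take the push rod from its block and push it down inside the tube until the insulator drops into the tray of the stand. Put the rod back upright in its block, with the tube left upright, the insulator in the tray and nothing else on the bench disturbed.

Things in the scene. Friction and masses are not known exactly. Their poses are not given: they have to be found in the camera images.
- stand: Fixed aluminium stand. Its base is an open catch tray 140 mm (its x) by 100 mm (its y), walls 4 mm thick and 25 mm high, floor top 4 mm up. Two flat posts (26 mm along x, 7 mm thick, centred at y = +-26.5 mm, tops at z = 125 mm) carry the tube between them. Origin: centre of the tray's underside, on the bench; z up; the tube pivots about a line along the stand's y axis, straight above the origin.
- tube (a joint): Hinge of the clear tube, rad. 0 = as at the start, the tube leaning 0.6 rad from upright with its mouth towards the stand's -x (on the whole the robot's side); 0.6 = upright, against a hard stop. Stiff hinge: about 0.15 N m of friction, so it stays where it is left; about 5 to 8 N of push near the mouth moves it.
- tube_pivot (a point): Point on the tube's axis at the hinge, 115 mm above the bench, straight above the stand's origin. z runs along the tube towards the mouth. The clear plastic tube is 34 mm outside and 28 mm inside diameter; its upper arm is 72 mm long, its lower arm with the outlet 43 mm.
- tube_mouth (a point): Centre of the tube's open upper end (mouth), 72 mm from the pivot; z out of the mouth along the tube. 187 mm above the bench when upright. Pushed from its low side (stand -x), the edge of the mouth meets the finger first and rises about 22 mm on its way up: follow that arc, because a straight level push can jam by friction.
- tube_outlet (a point): Centre of the tube's lower end (outlet), 43 mm from the pivot, 115 mm from the mouth; z points along the tube towards the mouth. 72 mm above the bench when upright. Over the last 25 mm two spring-steel leaves on the y sides pinch the insulator; a push of about 6 to 12 N along the tube slides it through them, and it falls once its upper end has passed the outlet.
- insulator_center (a point): Middle of the ribbed white ceramic insulator, 22 mm diameter, 50 mm long, about 45 g; z along its length. At the start its lower end is level with the outlet. It lies loose, held by the leaves only.
- rod: Loose push rod standing upright in its block. Steel shaft 16 mm diameter and 122 mm long, black round handle 38 mm diameter and 45 mm tall on top; about 140 g. Origin: centre of the foot of the shaft; z up along the rod. The handle does not fit the tube: with its underside on the tube's mouth the foot is 7 mm below the outlet, still clear above an insulator standing in the tray.
- rod_handle (a point): Middle of the rod's handle, on the axis, 144.5 mm above the foot; the handle reaches 22.5 mm above and below it.
- rod_foot (a point): Centre of the foot of the rod's shaft, the end that pushes.
- block: Fixed aluminium block 70 x 70 x 70 mm with one upright hole of 24 mm diameter in the middle of its top, chamfered 4 mm, 60 mm deep (hole floor 10 mm above the bench), in which the rod stands. Origin: centre of its underside.
- flange: Bystander: steel flange disc, 110 mm diameter, 20 mm thick, lying flat. Origin: centre of underside.
- tape: Bystander: cardboard core ring, 84 mm diameter, 25 mm tall. Origin: centre of underside.
- gasket: Bystander: flat copper gasket ring, 48 mm diameter, 4 mm thick, lying between the stand and the block. Origin: centre of underside.
- marker: Bystander: marker pen, 130 mm long, lying. Origin: middle of underside.
- driver: Bystander: screwdriver, lying. Origin: middle of underside.
- nipple: Bystander: steel tube nipple with a flange at each end, 48 mm diameter, 60 mm tall, standing. Origin: centre of underside.
- pliers: Bystander: blue-handled pliers, about 170 mm long, lying. Origin: near the joint, underside.
There are look-alikes about, which are no part of the job. Leave any pink look-alike of the rod alone.

How it is judged:
By the outcome, as a careful person would: the job done as asked, in the order asked, and still so for the second after the job is handed in, with the robot touching nothing.
It also fails if it takes over 72 s, if anything falls off the work surface, if the arm or the gripper's body presses on something with over 40 N, if the wrist force passes 120 N, or if a joint passes its speed limit or range.

### The arm

A 7-joint arm with a two-finger parallel gripper is mounted at the origin on the work surface. World frame = base frame: x ahead of the robot, y to its left, z up, the work surface at z = 0. Lengths are in m, angles in rad, forces in N, time in s.
With the tool pointing down it reaches from about 0.425 to 0.875 m from the base axis. Payload 4.7 kg.
Tool frame: the origin (TCP) lies at the very end of the fingers, on their centre line; the grasp point (between the pads) lies grasp_offset behind it (grasp_offset is the distance from the TCP to the grasp point, in m); x points along the fingers, y is the direction in which the jaws open and shut, and the axes are right-handed (so a half turn about x gives the same grasp; the last joint's range is limited). The gripper opens to 85 mm and grips with 20 to 120 N. Pads are 22 mm wide; open, the fingers measure 114 mm over their backs; the gripper's body (76 mm by 85 mm) begins 54 mm behind the grasp point. The pads swing forward as they close: fully open they stand 13 mm farther back than shut.
Start: joints at [-1.284, 0.321, -0.07, 1.45, 0.023, 1.371, -0.057], TCP at [0.175, 0.626, 0.231] pointing down, gripper open.
Joint ranges: [-2.86, 2.86], [-0.3, 2.09], [-1.38, 1.24], [0.06, 2.45], [-1.56, 4.7], [0.09, 2.05], [-2.69, 2.69]. Speed limits (rad/s): [2.57, 2.57, 3.14, 3.14, 3.14, 3.14, 3.14].

### API

Orientations are given as a unit quaternion [x, y, z, w].
In Python, from rig import read_state, capture, job_done, grasp_offset gives the robot as it stands.
- The arm moves only by the tool send_rows, never from a script. Its argument "moves" is a list that holds one entry, the list of rows, each a list of 6 numbers: the shift along the tool's x, y, z in mm, then the turn, a rotation vector about the tool's x, y, z in degrees. A call has 1 to 5 rows; each row is the pose to reach, as a shift and turn from the pose commanded when the call began, along the tool's axes at that moment; what a row does not reach only later rows make up. A row lasts 1/8 s, in which the tool goes at most 62.5 mm and 10.7 degrees, less where a joint would pass 70% of its speed; a pose out of reach is approached as far as the arm can. A call with a gripper value outside its range is refused whole. "fingers" is the finger opening in mm, from 0 to 85.4, set as the call begins (left out, the last holds). The fingers move at their own pace and stop on an object; "newtons" is the grip in N (left out, the last holds). Time passes only in rows, so rows that repeat a pose let the fingers close. It gives the time, the measured TCP pose, the force and the opening at its end, in the units of the state.
- read_state(): the state, without advancing time (a new reading comes with each control period).
- capture(name): name is "scene" or "top" or "wrist"; returns a dict with "pixels" (480x640x3 uint8, blue, green, red), "mtx" (3x3 intrinsics, pixels), "rvec" (rotation vector, rad) and "tvec" (3), from world to camera coordinates, as OpenCV has them. Camera axes: x right, y down, z forward; pixel columns grow to the right and rows downward; lengths in m; the calibration is good to about 2 mm. A picture is of the moment at which its call begins. There is no depth.
- job_done(): hands the job in, once; it reports no verdict.
The state is a dict: "t": time; "joint_pos": joint angles; "dq": joint speeds; "joint_torque": joint torques, N m; "eef_pos": TCP position; "eef_rot": TCP orientation; "ft_force": force on the tool from outside, world axes, zero at the start; "moment": the same for the moment, N m; "opening": opening from 0.0 (shut) to 1.0 (fully open).
Only numpy, scipy, OpenCV 4.12 (cv2) and the standard library are available. Lean on these libraries where they do the work, as an engineer would, in place of code of your own. Each camera call takes 0.05 s, during which the arm holds its last target. There are 200 camera calls.

## Working session

There is one attempt and no reset: what is moved stays moved. The work goes in short steps, Python scripts to look and compute and a tool call to move; the robot and the scene stay as the last step left them, time stands still between calls to the robot, and variables do not carry over. Pictures are saved under pics/ and viewed, about 8 in all and at most 12, crops included, and the job is handed in when it is done.

Besides the shell and the picture viewer there is one more tool, called as name(argument=value, ...) on one line, values as JSON. send_rows: Moves the arm, as the interface text tells. Its arguments: {"type":"object","properties":{"moves":{"type":"array"},"fingers":{"type":"number"},"newtons":{"type":"number"}},"required":["moves"]}

```bash
mkdir -p pics; ls; python3 - <<'E'
from rig import read_state, capture, grasp_offset
import cv2
print(read_state(), grasp_offset)
for n in ("scene","top"):
    c=capture(n); cv2.imwrite(f"pics/{n}0.png",c["pixels"]); print(n,c["mtx"].tolist(),c["rvec"],c["tvec"])
E
```

```text
pics
{'t': 0.0, 'joint_pos': array([-1.28388434,  0.32181873, -0.07007793,  1.45167627,  0.02254908,
        1.37079487, -0.05691883]), 'dq': array([-0.00066348,  0.00039118,  0.0011928 ,  0.00068901, -0.00191425,
        0.00239886,  0.00256661]), 'joint_torque': array([-1.57166292e-04, -4.93577385e+01, -3.82588590e-01, -3.14340699e+01,
        1.28121887e-02,  1.14980477e-02,  1.90399536e-07]), 'eef_pos': array([0.1750254 , 0.62543266, 0.23022556]), 'eef_rot': array([ 0.09548477,  0.70061203, -0.09682807,  0.70046397]), 'ft_force': array([-0.58670973,  0.13035619, -0.51942745]), 'moment': array([-0.02072196, -0.00576188,  0.02690037]), 'opening': 0.9966598771866068} 0.0187
scene [[585.3639274558714, 0.0, 317.77141574891266], [0.0, 585.3639274558714, 249.74548531005547], [0.0, 0.0, 1.0]] [ 0.9893596   2.27865155 -1.19846759] [ 0.33904477 -0.16420582  1.4997138 ]
top [[512.7731491184038, 0.0, 321.43092524335356], [0.0, 512.7731491184038, 247.12118722535655], [0.0, 0.0, 1.0]] [ 2.15770457 -2.21531743  0.10646223] [0.08951326 0.59531158 0.99667378]
```

View pics/scene0.png

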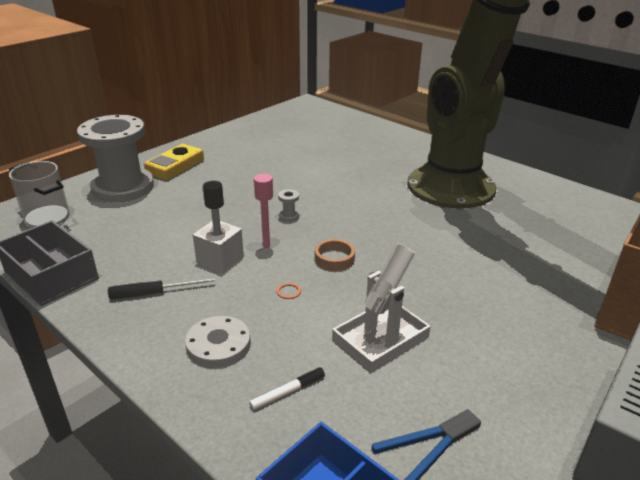

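View pics/top0.png

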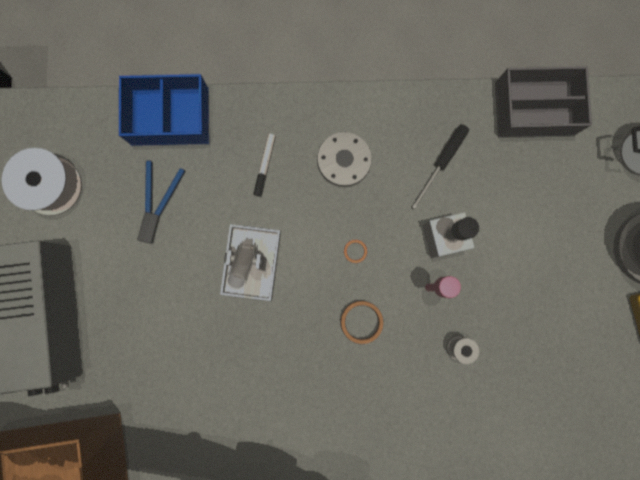

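The scene view shows the stand with its leaning tube at (385,310). The real rod has a black handle and stands in the block at (215,215). The pink look-alike at (264,210) stands free, so I'll leave it. In the top view the stand is at (250,262), the block at (453,235), the gasket at (355,251) and the pink rod at (448,287). Next I'll enlarge the block and the stand.

```bash
cat > h.py <<'E'
import cv2, numpy as np
from rig import read_state, capture, grasp_offset
from scipy.spatial.transform import Rotation as R
from scipy.optimize import least_squares
def cam(c): return c["mtx"],R.from_rotvec(np.ravel(c["rvec"])).as_matrix(),np.ravel(c["tvec"])
def proj(c,P): return cv2.projectPoints(np.float64(P).reshape(-1,1,3),np.float64(c["rvec"]),np.float64(c["tvec"]),c["mtx"],None)[0].reshape(-1,2)
def onz(c,uv,z):
    K,Rm,t=cam(c); d=Rm.T@np.linalg.solve(K,[*uv,1]); o=-Rm.T@t
    return o+d*(z-o[2])/d[2]
E
python3 - <<'E'
from h import *
c={n:capture(n) for n in("scene","top")}
import pickle; pickle.dump(c,open("c0.pkl","wb"))
def crop(n,x,y,w,h,k): return cv2.resize(c[n]["pixels"][y:y+h,x:x+w],None,fx=k,fy=k,interpolation=cv2.INTER_CUBIC)
a=np.hstack([crop("top",210,215,80,100,5),crop("top",410,200,80,100,5)])
cv2.imwrite("pics/croptop.png",a)
b=np.hstack([crop("scene",325,235,115,135,3.4),crop("scene",180,160,115,135,3.4)])
cv2.imwrite("pics/cropscene.png",b); print(a.shape,b.shape)
for n,uv in [("block",(453,235)),("stand",(250,262)),("gasket",(355,251)),("pink",(448,287)),("nip",(466,350)),("flange",(344,158)),("tape",(362,322))]: print(n,onz(c["top"],uv,0))
for n in c:
    K,Rm,t=cam(c[n]); print(n,-Rm.T@t)
E
```

```text
(500, 800, 3) (459, 782, 3)
block [ 0.61738442 -0.19670939  0.        ]
stand [0.57288822 0.21906283 0.        ]
gasket [0.58973371 0.00523771 0.        ]
pink [ 0.51155821 -0.18141271  0.        ]
nip [ 0.38433832 -0.21176571  0.        ]
flange [0.78307678 0.02176945 0.        ]
tape [ 0.44598049 -0.00424152  0.        ]
scene [1.21148741 0.65134182 0.7064761 ]
top [0.51397449 0.09040076 1.04087706]
```

View pics/croptop.png

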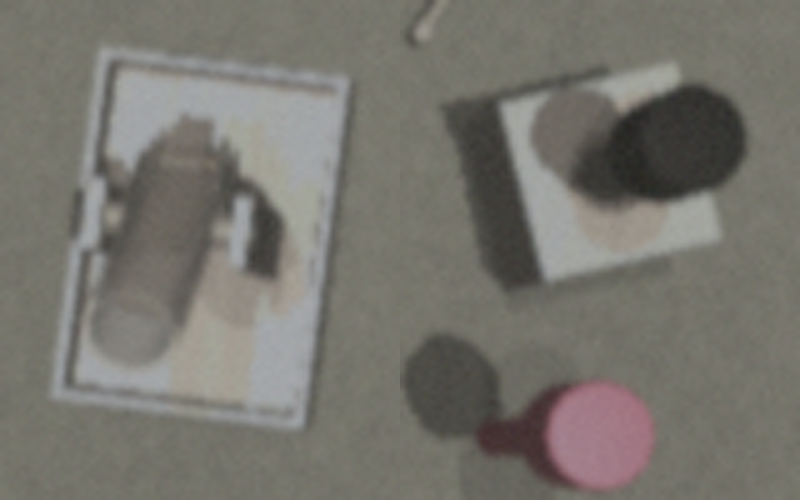

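View pics/cropscene.png

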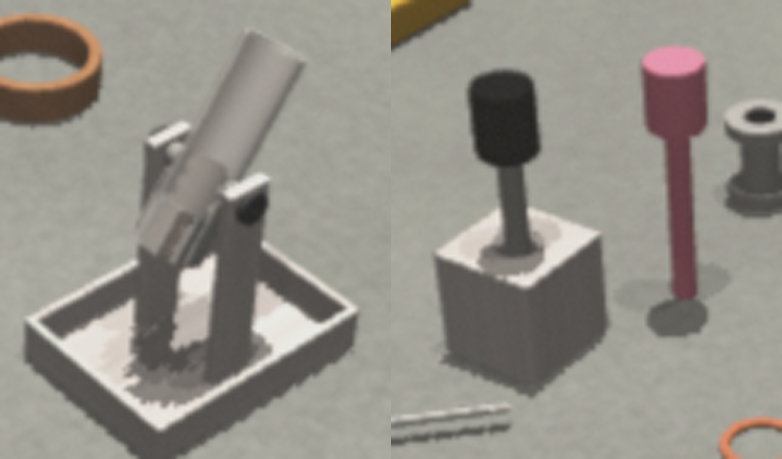

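```bash
python3 - <<'E'
from h import *; import pickle
c=pickle.load(open("c0.pkl","rb"))
f=lambda p,ox,oy,k,dx=0: [((q[0]-dx+.5)/k-.5+ox,(q[1]+.5)/k-.5+oy) for q in p]
def fit(L,W,z,T,S,x0,sidx):
    # corners ordered (-x,-y),(+x,-y),(+x,+y),(-x,+y)
    def pts(p):
        Rz=R.from_euler('z',p[2]).as_matrix(); return np.array([[a*L/2,b*W/2,z] for a,b in((-1,-1),(1,-1),(1,1),(-1,1))])@Rz.T+[p[0],p[1],0]
    def res(p):
        P=pts(p); out=[]
        if T is not None: out.append(proj(c["top"],P)-T)
        if S is not None: out.append(proj(c["scene"],P[sidx])-S)
        return np.concatenate(out).ravel()
    s=least_squares(res,x0); return s.x,res(s.x).round(1)
# world x ~ up in top image, y ~ left. stand
T=f([(52,398),(103,48),(350,75),(303,430)],210,215,5) # BL,TL,TR,BR
# stand frame guess yaw ~0: -x=bottom,+y=left : (-x,-y)=BR,(+x,-y)=TR,(+x,+y)=TL,(-x,+y)=BL
T=np.array([T[3],T[2],T[1],T[0]])
S=f([(25,322),(160,432),(357,310)],325,235,3.4)
P=onz(c["scene"],S[0],.025),onz(c["scene"],S[1],.025),onz(c["scene"],S[2],.025); print("scene rim",np.round(P,3))
x0=[.573,.219,-.1]
r=fit(.14,.1,.025,T,None,x0,None); print("top",r)
r2=fit(.14,.1,.025,T,S,x0,[1,2,3]); print("both",r2)
B=f([(500,102),(677,63),(722,240),(545,282)],410,200,5,400)
B=np.array([B[2],B[1],B[0],B[3]])
SB=f([(436,255),(503,207),(602,235),(533,290)],180,160,3.4,391)
print("scene block",np.round([onz(c["scene"],s,.07) for s in SB],3))
print("blk top",fit(.07,.07,.07,B,None,[.617,-.19,.2],None))
h=f([(689,140)],410,200,5,400)[0]; print("handle top @.177",onz(c["top"],h,.177))
h=f([(503,86)],180,160,3.4,391)[0]; print("scene",onz(c["scene"],h,.177))
h=f([(510,152)],180,160,3.4,391)[0]; print("scene low",onz(c["scene"],h,.132))
x,y,w=r2[0]; m=np.array([x-.072*np.sin(.6)*np.cos(w),y-.072*np.sin(.6)*np.sin(w),.115+.072*np.cos(.6)])
print("mouth",m,"top crop",((proj(c["top"],m)-[210,215])*5),"scene crop",((proj(c["scene"],m)-[325,235])*3.4))
E
```

```text
scene rim [[0.636 0.16  0.025]
 [0.65  0.258 0.025]
 [0.513 0.278 0.025]]
top (array([ 0.57156933,  0.21590922, -0.15047083]), array([ 0.3, -0.3,  0.1,  0.6, -0.4, -0.2,  0. , -0.1]))
both (array([ 0.5722509 ,  0.21698579, -0.14456572]), array([-0.1, -0.7, -0.6,  0.1, -1.1, -0.4, -0.4, -0.3, -0.4, -1.2, -0.4,
       -0.9,  0.3, -1. ]))
scene block [[ 0.656 -0.196  0.07 ]
 [ 0.594 -0.21   0.07 ]
 [ 0.574 -0.142  0.07 ]
 [ 0.64  -0.126  0.07 ]]
blk top (array([ 0.61260517, -0.17521733,  0.19940556]), array([ 0. ,  0. , -0. , -0. ,  0.1,  0.2, -0.1, -0.2]))
handle top @.177 [ 0.61183082 -0.17310052  0.177     ]
scene [ 0.61598816 -0.16760601  0.177     ]
scene low [ 0.61346901 -0.17095296  0.132     ]
mouth [0.53202073 0.22284256 0.17442416] top crop [[125.99044795 328.95397939]] scene crop [[273.28505105  40.90315145]]
```

```bash
cat >> h.py <<'E'
def down(a):  # tool x down, tool y at heading a
    x=np.array([0,0,-1.]); y=np.array([np.cos(a),np.sin(a),0]); return R.from_matrix(np.c_[x,y,np.cross(x,y)])
def go(p,a,s=None,pos=None,rot=None):
    s=s or read_state(); p0=s["eef_pos"]; R0=R.from_quat(s["eef_rot"])
    return (R0.inv().apply(np.array(p)-p0)*1000).round(1).tolist(), np.degrees((R0.inv()*down(a)).as_rotvec()).round(1).tolist()
E
python3 - <<'E'
from h import *; import pickle
c=pickle.load(open("c0.pkl","rb")); s=read_state()
print(R.from_quat(s["eef_rot"]).as_matrix().round(3))
print("pink top .167",onz(c["top"],((600.5-400)/5-.5+410,(435.5)/5-.5+200),.167))
print("pink foot scene",onz(c["scene"],((683.5-391)/3.4-.5+180,295.5/3.4-.5+160),0))
u=np.array([np.cos(-.1446),np.sin(-.1446),0]); ang=-.1446+np.pi/2
p=np.array([.572,.217,0])-.095*u
for a in(ang,ang-np.pi): print(p,go([p[0],p[1],.33],a))
E
```

```text
[[-0.     0.269  0.963]
 [-0.001  0.963 -0.269]
 [-1.    -0.001  0.   ]]
pink top .167 [ 0.51255182 -0.14057207  0.167     ]
pink foot scene [ 0.5155862  -0.13825576  0.        ]
[0.47799146 0.23068918 0.        ] ([-99.0, -298.9, 398.1], [-7.3, -0.0, 0.1])
[0.47799146 0.23068918 0.        ] ([-99.0, -298.9, 398.1], [172.7, 0.1, 0.0])
```

send_rows(moves=[[[-60, 0, 0, 0, 0, 0], [-100, -20, 30, 0, 0, 0], [-100, -70, 90, -2, 0, 0], [-100, -120, 150, -4, 0, 0], [-100, -165, 215, -7.3, 0, 0]]], fingers=0, newtons=60)

```text
t: 0.82
eef_pos: [0.309, 0.4448, 0.3314]
eef_rot: [0.051, 0.705, -0.05, 0.705]
ft_force: [0.3, -0.2, -0.3]
opening: -0.001
```

```bash
python3 - <<'E'
from h import *
print(read_state()["eef_pos"],go([.478,.2307,.33],-.1446+np.pi/2))
E
```

```text
[0.30904639 0.44479621 0.33141947] ([1.4, -187.8, 197.8], [0.1, 0.0, -0.0])
```

send_rows(moves=[[[0, 0, 0, 0, 0, 0], [0, 0, 0, 0, 0, 0]]])

```text
t: 1.08
eef_pos: [0.3079, 0.4468, 0.3314]
eef_rot: [0.052, 0.705, -0.051, 0.705]
ft_force: [-0.3, -0.2, 0.3]
opening: -0.0
```

```bash
python3 - <<'E'
from h import *
print(read_state()["eef_pos"],go([.478,.2307,.33],-.1446+np.pi/2))
E
```

```text
[0.30788139 0.4468029  0.33142298] ([1.2, -189.1, 199.7], [-0.1, -0.0, -0.0])
```

send_rows(moves=[[[0, -45, 45, 0, 0, 0], [0, -85, 90, 0, 0, 0], [0, -125, 130, 0, 0, 0], [1, -160, 170, 0, 0, 0], [1, -189, 200, 0, 0, 0]]])

```text
t: 1.7
eef_pos: [0.4794, 0.2307, 0.33]
eef_rot: [0.051, 0.705, -0.051, 0.705]
ft_force: [0.8, 1.2, 0.1]
opening: -0.0
```

send_rows(moves=[[[0, 0, 0, 0, 0, 0]]])

```text
t: 1.82
eef_pos: [0.4803, 0.2288, 0.3301]
eef_rot: [0.052, 0.705, -0.053, 0.705]
ft_force: [-0.8, 0.6, -0.7]
opening: 0.001
```

```bash
python3 - <<'E'
from h import *
c=capture("wrist"); im=c["pixels"].copy()
print(read_state()["eef_pos"],go([.478,.2307,.155],-.1446+np.pi/2))
x,y,w=.5722,.217,-.1446
Rz=R.from_euler('z',w).as_matrix()
def W(l): return Rz@np.array(l)+[x,y,0]
L=[[a*.07,b*.05,.025] for a,b in((-1,-1),(1,-1),(1,1),(-1,1))]+[[-.0407,0,.1744],[-.0547,0,.1648],[a*.013 and -.013,b*.030,.125] and [0,.0265,.125],[0,-.0265,.125]]
L=[l for l in L]
for uv in proj(c,[W(l) for l in L]): cv2.drawMarker(im,tuple(int(round(v)) for v in uv),(0,0,255),0,10,1); print(uv.round(0))
cv2.imwrite("pics/w1.png",im)
E
```

```text
[0.47883963 0.23124067 0.32998517] ([175.0, -0.6, -0.6], [-0.1, -0.0, 0.0])Traceback (most recent call last):
  File "<stdin>", line 7, in <module>
NameError: name 'a' is not defined
```

```bash
python3 - <<'E'
from h import *
c=capture("wrist"); im=c["pixels"].copy()
Rz=R.from_euler('z',-.1446).as_matrix()
L=[[a*.07,b*.05,.025] for a,b in((-1,-1),(1,-1),(1,1),(-1,1))]+[[-.0407,0,.1744],[-.0547,0,.1648],[0,.0265,.125],[0,-.0265,.125]]
for uv in proj(c,np.array(L)@Rz.T+[.5722,.217,0]): cv2.drawMarker(im,tuple(int(round(v)) for v in uv),(0,0,255),0,10,1)
cv2.imwrite("pics/w1.png",im)
E
```

```text
(no output)
```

View pics/w1.png

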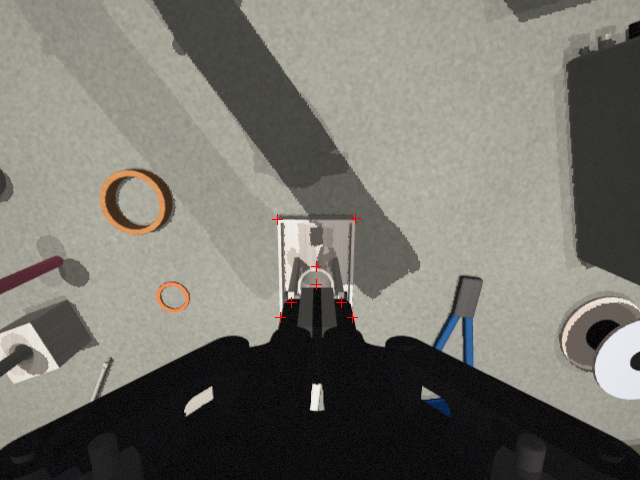

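The overlay of the stand fit on the wrist view lands on the real rim corners (277,219) and (355,219) and on the mouth at (316,283), so the stand pose is good to about 2 mm. I'll descend beside the low side of the tube.

send_rows(moves=[[[45, 0, 0, 0, 0, 0], [90, 0, 0, 0, 0, 0], [135, 0, 0, 0, 0, 0], [165, 0, 0, 0, 0, 0], [175, 0, 0, 0, 0, 0]]])

```text
t: 2.55
eef_pos: [0.4763, 0.2326, 0.1532]
eef_rot: [0.049, 0.707, -0.05, 0.704]
ft_force: [0.2, 0.3, 0.2]
opening: -0.0
```

send_rows(moves=[[[0, 0, 8, 0, 0, 0], [0, 0, 14, 0, 0, 0], [0, 0, 18, 0, 0, 0], [0, 0, 22, 0, 0, 0], [0, 0, 25, 0, 0, 0]]])

```text
t: 3.18
eef_pos: [0.5039, 0.2269, 0.1556]
eef_rot: [0.052, 0.705, -0.051, 0.705]
ft_force: [-0.5, 0.3, 0.3]
opening: 0.001
```

send_rows(moves=[[[0, 0, 3, 0, 0, 0], [-2, 0, 6, 0, 0, 0], [-4.5, 0, 8.5, 0, 0, 0], [-7, 0, 11.5, 0, 0, 0], [-9, 0, 14.5, 0, 0, 0]]])

```text
t: 3.8
eef_pos: [0.5174, 0.2249, 0.1645]
eef_rot: [0.051, 0.706, -0.051, 0.705]
ft_force: [-3.8, 0.1, 1.7]
opening: 0.002
```

send_rows(moves=[[[-2, 0, 3, 0, 0, 0], [-4, 0, 6, 0, 0, 0], [-6, 0, 9.5, 0, 0, 0], [-7.5, 0, 12.5, 0, 0, 0], [-8.5, 0, 15, 0, 0, 0]]])

```text
t: 4.42
eef_pos: [0.5332, 0.2228, 0.1733]
eef_rot: [0.052, 0.705, -0.051, 0.706]
ft_force: [-3.9, -0.5, 3.1]
opening: 0.002
```

send_rows(moves=[[[-1, 0, 3, 0, 0, 0], [-2, 0, 6, 0, 0, 0], [-3, 0, 9, 0, 0, 0], [-3.5, 0, 11, 0, 0, 0], [-4, 0, 12, 0, 0, 0]]])

```text
t: 5.05
eef_pos: [0.5448, 0.2212, 0.1767]
eef_rot: [0.051, 0.705, -0.051, 0.705]
ft_force: [-2.1, 1.3, 0.8]
opening: 0.002
```

send_rows(moves=[[[0, 0, 1.5, 0, 0, 0], [0, 0, 3, 0, 0, 0], [0, 0, 4, 0, 0, 0]]])

```text
t: 5.42
eef_pos: [0.5457, 0.221, 0.1767]
eef_rot: [0.051, 0.707, -0.051, 0.703]
ft_force: [-12.0, 0.2, 7.8]
opening: -0.001
```

send_rows(moves=[[[0, 0, -6, 0, 0, 0], [0, 0, -25, 0, 0, 0], [-30, 0, -45, 0, 0, 0], [-75, 0, -45, 0, 0, 0], [-120, 0, -45, 0, 0, 0]]])

```text
t: 6.05
eef_pos: [0.5045, 0.2264, 0.2981]
eef_rot: [0.052, 0.704, -0.051, 0.706]
ft_force: [-0.2, 0.6, -0.1]
opening: 0.002
```

```bash
python3 - <<'E'
from h import *
print(read_state()["eef_pos"])
c=capture("scene"); d=capture("top")
k=lambda c,x,y,w,h,s:cv2.resize(c["pixels"][y:y+h,x:x+w],None,fx=s,fy=s,interpolation=cv2.INTER_CUBIC)
u=np.array([np.cos(-.1446),np.sin(-.1446),0])
a,b=k(c,325,215,110,150,3.6),k(d,210,215,100,135,4)
for ph in (0,.6):
    P=[.5722,.217,.115]+.072*np.array([-np.sin(ph)*u[0],-np.sin(ph)*u[1],np.cos(ph)])
    print(ph,((proj(c,P)-[325,215])*3.6).round(),((proj(d,P)-[210,215])*4).round()+[a.shape[1],0])
cv2.imwrite("pics/up.png",np.hstack([a,b]))
E
```

```text
[0.50454696 0.22644515 0.29809889]
0 [[227. 124.]] [[505. 166.]]
0.6 [[289. 115.]] [[497. 263.]]
```

View pics/up.png

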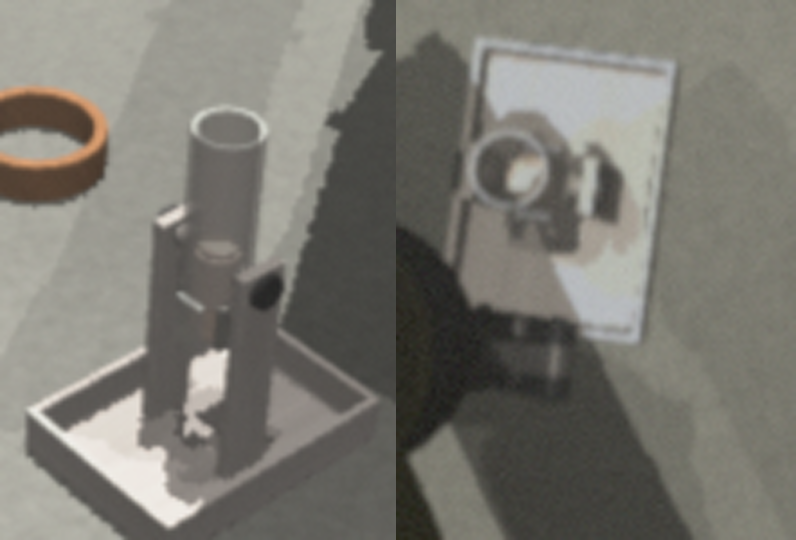

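The tube is now upright: its mouth is round in both views, at scene crop (228,130) and top crop (510,168), on the predicted upright points. Next I'll go to the rod.

```bash
python3 - <<'E'
from h import *
c=capture("scene"); d=capture("top")
print(onz(d,((510.5-396)/4-.5+210,168.5/4-.5+215),.187),onz(c,(228.5/3.6-.5+325,130.5/3.6-.5+215),.187))
print(go([.69,-.172,.31],-.1446+np.pi/2))
E
```

```text
[0.57177638 0.21553336 0.187     ] [0.57556363 0.21922895 0.187     ]
([-12.1, -367.5, 241.0], [-0.1, 0.2, -0.1])
```

send_rows(moves=[[[-12, -45, 30, 0, 0, 0], [-12, -90, 59, 0, 0, 0], [-12, -135, 88, 0, 0, 0], [-12, -180, 118, 0, 0, 0], [-12, -225, 147, 0, 0, 0]]], fingers=70)

```text
t: 6.88
eef_pos: [0.6171, -0.0189, 0.307]
eef_rot: [0.051, 0.706, -0.052, 0.705]
ft_force: [0.9, -0.2, 0.4]
opening: 0.82
```

```bash
python3 - <<'E'
from h import *
print(read_state()["eef_pos"],go([.69,-.172,.31],-.1446+np.pi/2))
E
```

```text
[ 0.61708745 -0.01893005  0.30699333] ([-3.0, -140.9, 94.4], [-0.1, -0.1, 0.1])
```

send_rows(moves=[[[-1, -45, 30, 0, 0, 0], [-3, -90, 60, 0, 0, 0], [-3, -120, 80, 0, 0, 0], [-3, -141, 94, 0, 0, 0], [-3, -141, 94, 0, 0, 0]]])

```text
t: 7.5
eef_pos: [0.6887, -0.1732, 0.3091]
eef_rot: [0.052, 0.706, -0.054, 0.704]
ft_force: [-0.3, 0.5, -0.4]
opening: 0.822
```

```bash
python3 - <<'E'
from h import *
s=read_state(); print(s["eef_pos"],s["opening"])
c=capture("wrist"); im=c["pixels"].copy()
import pickle; pickle.dump(c,open("w2.pkl","wb"))
print(proj(c,[[.613,-.172,.177],[.613,-.172,.07],[.613,-.172,.132]]))
cv2.imwrite("pics/w2.png",im)
E
```

```text
[ 0.68868847 -0.17324296  0.30911925] 0.8217754509746628
[[303.06563826 134.18888536]
 [307.11671877 137.19753155]
 [305.10268111 135.70175117]]
```

View pics/w2.png

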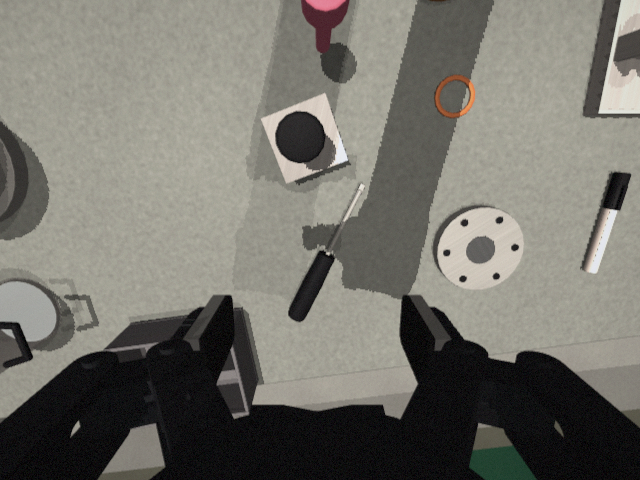

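The rod's black handle shows at (300,137) over the block, whose top corners are (262,119), (325,94), (349,163) and (287,184). The pink rod is at (325,10), well away.

```bash
python3 - <<'E'
from h import *; import pickle
c=pickle.load(open("w2.pkl","rb"))
h=onz(c,(300,137),.177); print("handle",h,"block",np.mean([onz(c,p,.07) for p in((262,119),(325,94),(349,163),(287,184))],0))
print(go([h[0],h[1],.245],-.1446+np.pi/2))
E
```

```text
handle [ 0.61462532 -0.17456193  0.177     ] block [ 0.61642527 -0.17393785  0.07      ]
([64.9, -14.4, -72.7], [-0.2, -0.2, 0.0])
```

send_rows(moves=[[[0, -7, -35, 0, 0, 0], [20, -14, -73, 0, 0, 0], [65, -14, -73, 0, 0, 0], [110, -14, -73, 0, 0, 0], [140, -14, -73, 0, 0, 0]]])

```text
t: 8.18
eef_pos: [0.6139, -0.1705, 0.1693]
eef_rot: [0.051, 0.706, -0.05, 0.704]
ft_force: [-0.2, 0.1, 0.4]
opening: 0.821
```

```bash
python3 - <<'E'
from h import *
print(read_state()["eef_pos"],go([.6143,-.1742,.137],-.1446+np.pi/2))
E
```

```text
[ 0.61391903 -0.17051622  0.16928441] ([32.3, -3.6, 1.0], [0.1, -0.1, -0.1])
```

send_rows(moves=[[[15, -2, 0, 0, 0, 0], [28, -3.5, 0.5, 0, 0, 0], [32, -3.5, 0.5, 0, 0, 0], [32, -3.5, 0.5, 0, 0, 0]]])

```text
t: 8.68
eef_pos: [0.6156, -0.177, 0.1404]
eef_rot: [0.051, 0.705, -0.051, 0.706]
ft_force: [-0.2, 0.3, 0.5]
opening: 0.82
```

send_rows(moves=[[[0, 0, 0, 0, 0, 0], [0, 0, 0, 0, 0, 0], [0, 0, 0, 0, 0, 0], [0, 0, 0, 0, 0, 0], [0, 0, 0, 0, 0, 0]]], fingers=25, newtons=80)

```text
t: 9.3
eef_pos: [0.6159, -0.1769, 0.1409]
eef_rot: [0.051, 0.705, -0.051, 0.706]
ft_force: [0.1, 0.5, 6.0]
opening: 0.427
```

```bash
python3 - <<'E'
from h import *
s=read_state(); print(s["eef_pos"],s["opening"]*85.4,s["ft_force"],s["t"],R.from_quat(s["eef_rot"]).as_matrix().round(3).tolist())
E
```

```text
[ 0.61593229 -0.17685393  0.14086899] 36.4715024212686 [0.12603952 0.46091803 5.97902557] 9.3 [[0.002, 0.145, 0.989], [0.0, 0.989, -0.145], [-1.0, 0.0, 0.002]]
```

send_rows(moves=[[[-10, 0, 0, 0, 0, 0], [-35, 0, 0, 0, 0, 0], [-70, 0, 0, 0, 0, 0], [-110, 0, 0, 0, 0, 0], [-150, 0, 0, 0, 0, 0]]])

```text
t: 9.93
eef_pos: [0.6145, -0.1771, 0.2907]
eef_rot: [0.051, 0.706, -0.052, 0.705]
ft_force: [0.3, -0.1, -1.3]
opening: 0.426
```

send_rows(moves=[[[-30, 0, 0, 0, 0, 0], [-60, 0, 0, 0, 0, 0], [-60, 0, 0, 0, 0, 0]]])

```text
t: 10.3
eef_pos: [0.6157, -0.1778, 0.3521]
eef_rot: [0.051, 0.704, -0.052, 0.707]
ft_force: [0.2, 0.1, -1.0]
opening: 0.423
```

```bash
python3 - <<'E'
from h import *
s=read_state(); print(s["eef_pos"],s["opening"]*85.4,s["ft_force"])
c=capture("scene"); d=capture("top"); p=s["eef_pos"]
k=lambda c,x,y,w,h,sc:cv2.resize(c["pixels"][y:y+h,x:x+w],None,fx=sc,fy=sc,interpolation=cv2.INTER_CUBIC)
f=proj(c,p-[0,0,.131])[0]; print("foot pred",f, proj(c,p-[0,0,.009])[0])
x,y=int(f[0])-60,max(0,int(f[1])-110); print(x,y)
cv2.imwrite("pics/lift.png",k(c,x,y,150,150,4))
print(go([.5735,.2170,p[2]],-.1446+np.pi/2))
E
```

```text
[ 0.61572489 -0.17782615  0.35211057] 36.142382559513386 [ 0.22988328  0.14602223 -0.98698543]
foot pred [207.07508082 162.24292602] [200.28953737  99.14378671]
147 52
([-3.2, 383.9, -98.0], [-0.1, -0.1, 0.0])
```

View pics/lift.png

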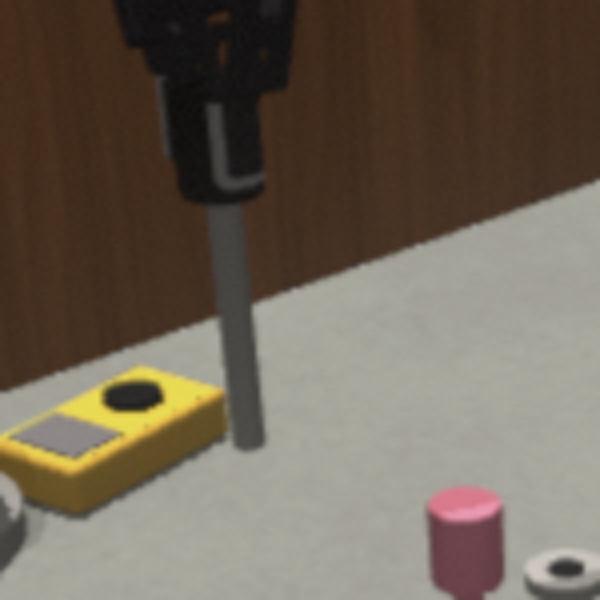

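send_rows(moves=[[[0, 30, -8, 0, 0, 0], [0, 75, -19, 0, 0, 0], [0, 120, -30, 0, 0, 0], [0, 165, -42, 0, 0, 0], [0, 210, -53, 0, 0, 0]]])

```text
t: 11.02
eef_pos: [0.592, 0.04, 0.3477]
eef_rot: [0.051, 0.706, -0.052, 0.704]
ft_force: [0.7, 0.3, -1.5]
opening: 0.427
```

send_rows(moves=[[[0, 40, -10, 0, 0, 0], [0, 80, -20, 0, 0, 0], [0, 115, -30, 0, 0, 0], [0, 140, -36, 0, 0, 0], [0, 150, -38, 0, 0, 0]]])

```text
t: 11.65
eef_pos: [0.576, 0.1944, 0.3476]
eef_rot: [0.05, 0.706, -0.051, 0.704]
ft_force: [1.1, -0.6, -1.6]
opening: 0.427
```

send_rows(moves=[[[0, 0, 0, 0, 0, 0], [0, 0, 0, 0, 0, 0]]])

```text
t: 11.9
eef_pos: [0.5776, 0.1905, 0.3496]
eef_rot: [0.052, 0.705, -0.053, 0.705]
ft_force: [0.2, -0.7, -1.4]
opening: 0.423
```

```bash
python3 - <<'E'
from h import *
for i in range(3): print(read_state()["eef_pos"],go([.572,.216,.352],-.1446+np.pi/2)); capture("top")
E
```

```text
[0.57759365 0.19045077 0.34956854] ([-2.5, 24.4, -9.3], [-0.2, -0.0, 0.1])
[0.57764326 0.19046689 0.34980493] ([-2.2, 24.4, -9.3], [-0.2, 0.0, 0.0])
[0.57765371 0.19070824 0.3499145 ] ([-2.1, 24.2, -9.3], [-0.2, 0.0, 0.0])
```

send_rows(moves=[[[0, 10, -4, 0, 0, 0], [0, 20, -8, 0, 0, 0], [0, 24, -9, 0, 0, 0], [0, 24, -9, 0, 0, 0], [0, 24, -9, 0, 0, 0]]])

```text
t: 12.68
eef_pos: [0.572, 0.2171, 0.3498]
eef_rot: [0.051, 0.705, -0.052, 0.705]
ft_force: [0.5, 0.0, -0.8]
opening: 0.429
```

```bash
python3 - <<'E'
from h import *
s=read_state(); p=s["eef_pos"]; print(p,go([.572,.216,.352],-.1446+np.pi/2))
c=capture("scene"); d=capture("wrist")
k=lambda c,x,y,w,h,s:cv2.resize(c["pixels"][y:y+h,x:x+w],None,fx=s,fy=s,interpolation=cv2.INTER_CUBIC)
print("foot pred",(proj(c,p-[0,0,.131])-[340,170])*4,"mouth pred",(proj(c,[.572,.216,.187])-[340,170])*4, proj(d,[[.572,.216,.187],p-[0,0,.131]]))
cv2.imwrite("pics/over.png",np.hstack([k(c,340,170,100,130,4),k(d,270,180,100,130,4)]))
E
```

```text
[0.57196563 0.21713405 0.349833  ] ([-2.2, -1.1, 0.2], [-0.1, 0.0, 0.0])
foot pred [[199.45849706 249.26075747]] mouth pred [[190.81463888 316.12659333]] [[315.16085112 224.01030282]
 [316.41021022 232.5424299 ]]
```

View pics/over.png

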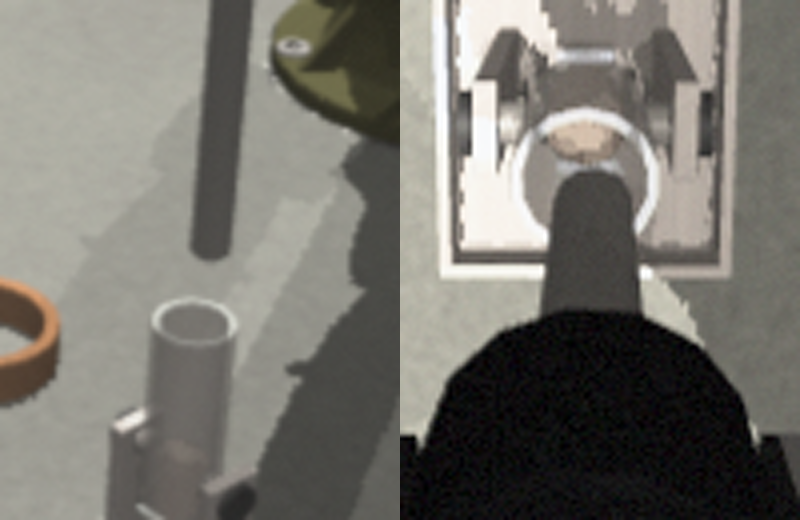

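```bash
python3 - <<'E'
from h import *
s=read_state(); d=capture("wrist"); c=capture("scene")
print(s["eef_pos"],"w mouth",onz(d,(316.5,225.3),.187),"foot",onz(d,(318,232),s["eef_pos"][2]-.131))
print("s mouth",onz(c,(196/4+340,324/4+170),.187),"foot",onz(c,(210/4+340,250/4+170),s["eef_pos"][2]-.131))
E
```

```text
[0.571983   0.21702871 0.34986443] w mouth [0.57332534 0.2169941  0.187     ] foot [0.57170865 0.21844045 0.21886443]
s mouth [0.5750065  0.22082628 0.187     ] foot [0.56961536 0.22044579 0.21886443]
```

Both views put the foot about 3 mm short in x of the mouth centre. I'll correct that and lower the rod.

send_rows(moves=[[[0, -0.5, 3, 0, 0, 0], [10, -0.5, 3, 0, 0, 0], [25, -0.5, 3, 0, 0, 0], [40, -0.5, 3, 0, 0, 0], [50, -0.5, 3, 0, 0, 0]]])

```text
t: 13.5
eef_pos: [0.5741, 0.2165, 0.298]
eef_rot: [0.051, 0.706, -0.052, 0.705]
ft_force: [-0.2, 0.4, -1.9]
opening: 0.426
```

send_rows(moves=[[[10, 0, 0, 0, 0, 0], [22, 0, 0, 0, 0, 0], [30, 0, 0, 0, 0, 0], [36, 0, 0, 0, 0, 0]]])

```text
t: 14.0
eef_pos: [0.5747, 0.2166, 0.2633]
eef_rot: [0.051, 0.705, -0.051, 0.705]
ft_force: [-0.7, 0.3, -1.4]
opening: 0.423
```

send_rows(moves=[[[6, 0, 0, 0, 0, 0], [12, 0, 0, 0, 0, 0], [18, 0, 0, 0, 0, 0], [24, 0, 0, 0, 0, 0], [30, 0, 0, 0, 0, 0]]])

```text
t: 14.62
eef_pos: [0.5763, 0.2166, 0.2369]
eef_rot: [0.052, 0.704, -0.051, 0.707]
ft_force: [0.3, -0.2, 8.5]
opening: 0.424
```

send_rows(moves=[[[6, 0, 0, 0, 0, 0], [12, 0, 0, 0, 0, 0], [18, 0, 0, 0, 0, 0], [22, 0, 0, 0, 0, 0], [26, 0, 0, 0, 0, 0]]])

```text
t: 15.25
eef_pos: [0.5765, 0.2166, 0.2107]
eef_rot: [0.052, 0.704, -0.051, 0.707]
ft_force: [-0.5, -0.4, 7.4]
opening: 0.425
```

send_rows(moves=[[[3, 0, 0, 0, 0, 0], [6, 0, 0, 0, 0, 0], [9, 0, 0, 0, 0, 0], [11, 0, 0, 0, 0, 0], [11, 0, 0, 0, 0, 0]]])

```text
t: 15.88
eef_pos: [0.5744, 0.2166, 0.1963]
eef_rot: [0.051, 0.706, -0.051, 0.705]
ft_force: [0.2, 0.2, -1.2]
opening: 0.424
```

```bash
python3 - <<'E'
from h import *
s=read_state(); print(s["eef_pos"],s["ft_force"])
c=capture("scene")
k=lambda c,x,y,w,h,s:cv2.resize(c["pixels"][y:y+h,x:x+w],None,fx=s,fy=s,interpolation=cv2.INTER_CUBIC)
cv2.imwrite("pics/push.png",k(c,320,210,120,150,4))
E
```

```text
[0.57443455 0.21658319 0.19625136] [ 0.23471583  0.21587486 -1.17650521]
```

View pics/push.png

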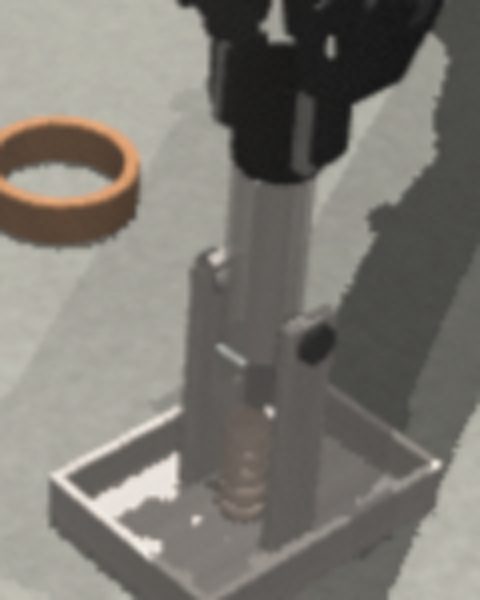

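The force fell to the rod's own weight, and the insulator stands in the tray at crop (243,465). I'll pull the rod out.

send_rows(moves=[[[-10, 0, 0, 0, 0, 0], [-30, 0, 0, 0, 0, 0], [-60, 0, 0, 0, 0, 0], [-90, 0, 0, 0, 0, 0], [-120, 0, 0, 0, 0, 0]]])

```text
t: 16.55
eef_pos: [0.5748, 0.2167, 0.3188]
eef_rot: [0.052, 0.705, -0.051, 0.706]
ft_force: [1.0, -0.2, -1.0]
opening: 0.426
```

send_rows(moves=[[[-20, 0, 0, 0, 0, 0], [-35, 0, 0, 0, 0, 0], [-40, 0, 0, 0, 0, 0], [-40, 0, 0, 0, 0, 0]]])

```text
t: 17.05
eef_pos: [0.5747, 0.2166, 0.3566]
eef_rot: [0.051, 0.705, -0.051, 0.705]
ft_force: [-0.5, 0.2, -1.5]
opening: 0.426
```

```bash
python3 - <<'E'
from h import *
s=read_state(); print(s["t"],s["eef_pos"],s["ft_force"],go([.6145,-.1745,.352],-.1446+np.pi/2))
E
```

```text
17.05 [0.57467977 0.21659208 0.35663474] [-0.45794477  0.21370951 -1.54033043] ([4.6, -381.2, 96.0], [-0.0, -0.0, 0.0])
```

send_rows(moves=[[[0, -35, 9, 0, 0, 0], [0, -80, 20, 0, 0, 0], [0, -125, 32, 0, 0, 0], [0, -165, 42, 0, 0, 0], [0, -205, 52, 0, 0, 0]]])

```text
t: 17.68
eef_pos: [0.5961, 0.0049, 0.3557]
eef_rot: [0.051, 0.706, -0.051, 0.705]
ft_force: [0.7, 0.6, -1.8]
opening: 0.429
```

send_rows(moves=[[[0, -45, 11, 0, 0, 0], [0, -85, 21, 0, 0, 0], [0, -120, 30, 0, 0, 0], [0, -145, 36, 0, 0, 0], [0, -150, 37, 0, 0, 0]]])

```text
t: 18.3
eef_pos: [0.6105, -0.1499, 0.3557]
eef_rot: [0.052, 0.706, -0.053, 0.704]
ft_force: [-0.2, -0.0, -0.9]
opening: 0.424
```

send_rows(moves=[[[0, 0, 0, 0, 0, 0], [0, 0, 0, 0, 0, 0]]])

```text
t: 18.55
eef_pos: [0.6116, -0.1455, 0.3565]
eef_rot: [0.051, 0.705, -0.05, 0.705]
ft_force: [-0.1, -0.1, -1.7]
opening: 0.429
```

```bash
python3 - <<'E'
from h import *
s=read_state(); print(s["t"],s["eef_pos"],s["ft_force"],go([.6155,-.1762,.23],-.1446+np.pi/2))
E
```

```text
18.55 [ 0.61163554 -0.14553624  0.35654136] [-0.13740784 -0.09487283 -1.72447152] ([126.5, -29.9, 8.2], [0.1, -0.0, -0.1])
```

send_rows(moves=[[[0, -15, 4, 0, 0, 0], [20, -30, 8, 0, 0, 0], [60, -30, 8, 0, 0, 0], [100, -30, 8, 0, 0, 0], [125, -30, 8, 0, 0, 0]]])

```text
t: 19.18
eef_pos: [0.6132, -0.1794, 0.2279]
eef_rot: [0.052, 0.707, -0.052, 0.704]
ft_force: [-0.1, -0.9, -0.3]
opening: 0.428
```

send_rows(moves=[[[0, 0, 0, 0, 0, 0], [0, 0, 0, 0, 0, 0]]])

```text
t: 19.42
eef_pos: [0.6152, -0.1794, 0.2325]
eef_rot: [0.051, 0.705, -0.052, 0.706]
ft_force: [-0.1, -1.0, -0.9]
opening: 0.423
```

```bash
python3 - <<'E'
from h import *
s=read_state(); p=s["eef_pos"]; print(p,go([.6155,-.1762,.23],-.1446+np.pi/2))
d=capture("wrist"); c=capture("scene")
k=lambda c,x,y,w,h,s:cv2.resize(c["pixels"][y:y+h,x:x+w],None,fx=s,fy=s,interpolation=cv2.INTER_CUBIC)
f=proj(d,[p-[0,0,.131],[.6145,-.1745,.07]]); g=proj(c,[p-[0,0,.131],[.6145,-.1745,.07]]); 
x,y=(f[0]-[50,65]).astype(int); x2,y2=(g[0]-[50,65]).astype(int); y=min(y,350)
print("scene",(x2,y2),(g-[x2,y2])*4,"wrist",(x,y),(f-[x,y])*4+[400,0])
cv2.imwrite("pics/back.png",np.hstack([k(c,x2,y2,100,130,4),k(d,x,y,100,130,4)]))
E
```

```text
[ 0.61517167 -0.17937907  0.23246998] ([2.5, 3.2, -0.1], [-0.1, 0.1, 0.0])
scene (np.int64(162), np.int64(151)) [[202.71139622 262.06768167]
 [215.63954775 318.45635155]] wrist (np.int64(266), np.int64(167)) [[601.3382688  261.9228862 ]
 [623.06398217 221.0484718 ]]
```

View pics/back.png

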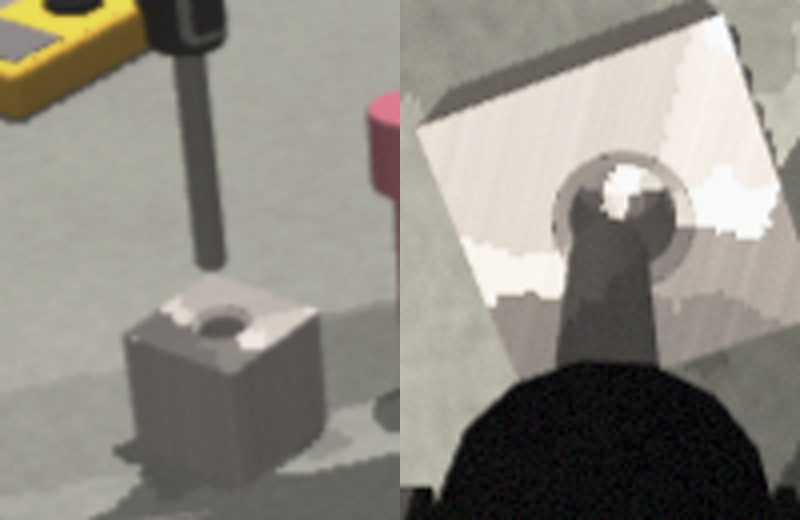

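Wrist view: the hole's chamfer is centred at (623,221), as predicted, and the shaft sits about 14 crop pixels left of it. The scene view agrees, so I'll shift about +4 mm in y and lower the rod.

send_rows(moves=[[[0, 4, -1, 0, 0, 0], [10, 4, -1, 0, 0, 0], [22, 4, -1, 0, 0, 0], [32, 4, -1, 0, 0, 0], [42, 4, -1, 0, 0, 0]]])

```text
t: 20.15
eef_pos: [0.6143, -0.1743, 0.1887]
eef_rot: [0.051, 0.705, -0.051, 0.705]
ft_force: [0.2, 0.5, -1.1]
opening: 0.426
```

send_rows(moves=[[[10, 0, 0, 0, 0, 0], [20, 0, 0, 0, 0, 0], [30, 0, 0, 0, 0, 0], [38, 0, 0, 0, 0, 0], [42, 0, 0, 0, 0, 0]]])

```text
t: 20.78
eef_pos: [0.6144, -0.1742, 0.1472]
eef_rot: [0.051, 0.705, -0.051, 0.705]
ft_force: [0.4, 0.1, -1.3]
opening: 0.425
```

send_rows(moves=[[[2, 0, 0, 0, 0, 0], [4, 0, 0, 0, 0, 0], [5.5, 0, 0, 0, 0, 0], [6.5, 0, 0, 0, 0, 0]]])

```text
t: 21.28
eef_pos: [0.6146, -0.1743, 0.1414]
eef_rot: [0.051, 0.705, -0.051, 0.705]
ft_force: [-0.2, 0.7, -1.2]
opening: 0.429
```

send_rows(moves=[[[0.7, 0, 0, 0, 0, 0], [1.4, 0, 0, 0, 0, 0], [1.4, 0, 0, 0, 0, 0]]])

```text
t: 21.65
eef_pos: [0.615, -0.1744, 0.1409]
eef_rot: [0.051, 0.705, -0.051, 0.706]
ft_force: [-0.8, 0.7, 5.3]
opening: 0.429
```

Contact with the hole floor at the same height as when I gripped it. I'll open gently and rise.

send_rows(moves=[[[0, 0, 0, 0, 0, 0], [0, 0, 0, 0, 0, 0], [0, 0, 0, 0, 0, 0], [0, 0, 0, 0, 0, 0], [0, 0, 0, 0, 0, 0]]], fingers=70, newtons=20)

```text
t: 22.28
eef_pos: [0.6145, -0.1743, 0.1399]
eef_rot: [0.051, 0.705, -0.051, 0.705]
ft_force: [0.5, 0.2, -0.1]
opening: 0.821
```

send_rows(moves=[[[-10, 0, 0, 0, 0, 0], [-30, 0, 0, 0, 0, 0], [-70, 0, 0, 0, 0, 0], [-110, 0, 0, 0, 0, 0], [-150, 0, 0, 0, 0, 0]]])

```text
t: 22.9
eef_pos: [0.6146, -0.1746, 0.2933]
eef_rot: [0.051, 0.704, -0.051, 0.706]
ft_force: [1.0, 0.6, -0.2]
opening: 0.816
```

send_rows(moves=[[[0, 0, -40, 0, 0, 0], [0, 0, -80, 0, 0, 0], [0, 0, -120, 0, 0, 0], [0, 0, -120, 0, 0, 0], [0, 0, -120, 0, 0, 0]]])

```text
t: 23.52
eef_pos: [0.4966, -0.1571, 0.2914]
eef_rot: [0.052, 0.704, -0.051, 0.706]
ft_force: [0.8, 0.7, 0.0]
opening: 0.819
```

```bash
python3 - <<'E'
from h import *; import pickle
s=read_state(); print(s["t"],s["eef_pos"],s["opening"],s["ft_force"])
o=pickle.load(open("c0.pkl","rb"))
c=capture("scene"); cv2.imwrite("pics/end.png",cv2.resize(c["pixels"],(800,600),interpolation=cv2.INTER_CUBIC))
t=capture("top"); df=cv2.absdiff(cv2.medianBlur(t["pixels"],3),cv2.medianBlur(o["top"]["pixels"],3)).max(2)
for n,(x,y,r) in dict(gasket=(355,251,18),marker=(264,165,38),flange=(344,158,30),tape=(362,322,26),pliers=(155,200,45),pink=(448,287,15),driver=(440,165,45),nipple=(466,350,16)).items():
    print(n,df[y-r:y+r,x-r:x+r].max(),(df[y-r:y+r,x-r:x+r]>40).sum())
E
```

```text
23.525 [ 0.49661386 -0.15707651  0.29142396] 0.8191212471856355 [0.81759167 0.71486242 0.02991684]
gasket 15 0
marker 16 0
flange 15 0
tape 51 234
pliers 14 0
pink 125 464
driver 14 0
nipple 28 0
```

View pics/end.png

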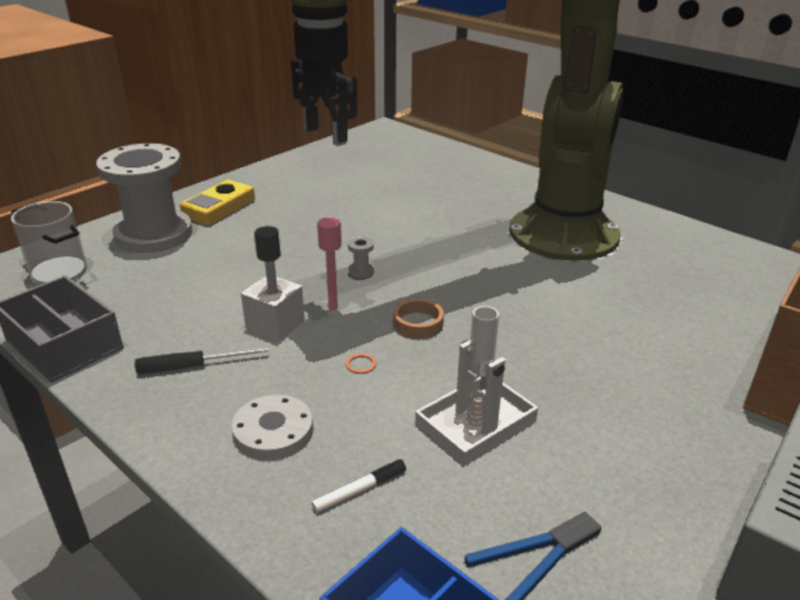

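The final view shows the rod upright in its block at (268,265), the tube upright at (484,335) and the insulator in the tray at (477,412). The pink rod and the bystanders are where they started. The differences the image check found at the tape and the pink rod come from the arm and its shadow.

```bash
python3 -c "
from rig import job_done; print(job_done())"
```

```text
the job is handed in; nothing more can be done
None
```

The job is done and handed in at about 23.5 s of the 72 s allowed. I pushed the tube up to its stop, pushed the insulator through with the black-handled rod, and put the rod back in its block.

**Last checks:**
- **Tube:** the final scene picture shows it upright.
- **Insulator:** it stands in the tray. While pushing, the force was about 9–10 N, then it fell to the rod's own weight, which fits the insulator dropping free.
- **Rod:** it stands upright in the block. It touched the hole floor at the same height as when I first gripped it.
- **Forces:** the highest wrist force reported at the end of a move was about 14 N, against the tube's stop.
- **Bystanders:** comparing the top-camera images before and after showed no change at the gasket, marker, flange, pliers, driver or nipple.

**What disagreed:**
- **Tape and pink rod:** the image comparison flagged both. I put this down to the arm and its shadow crossing them, because both stand in their original places in the scene view.
- **Camera positions:** the scene camera disagreed with the top and wrist cameras by about 3–6 mm. I used the wrist camera up close for the two insertions.

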